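Start a coffee on the capsule brewer

ROBOT

A 6-joint arm with a two-finger parallel gripper is mounted at the origin on the work surface. World frame = base frame: x ahead of the robot, y to its left, z up, the work surface at z = 0. Lengths are in m, angles in rad, forces in N, time in s.
With the tool pointing down it reaches from about 0.35 to 0.85 m from the base axis. Payload 8.1 kg.
Tool frame: the origin (TCP) lies on the mounting face of the last link; the fingertips stand 186 mm ahead of it and the grasp point (between the pads) lies 167 mm ahead of it; z points along the fingers, y is the direction in which the jaws open and shut (so a half turn about z gives the same grasp; the last joint's range is limited). The gripper opens to 93 mm and grips with 3 to 60 N. Pads are 15 mm wide; open, the fingers measure 128 mm over their backs; the gripper's body (75 mm by 188 mm) begins 65 mm behind the grasp point.
Start: joints at [1.061, 0.13, 1.488, -0, 1.523, -0.085], TCP at [0.247, 0.547, 0.405] pointing down, gripper open.
Joint ranges: [-2.96, 2.96], [-0.89, 2.26], [0.02, 2.5], [-1.34, 4.48], [0, 2.73], [-2.66, 2.66]. Speed limits (rad/s): [2.39, 2.39, 2.79, 3.14, 3.14, 3.14].

INTERFACE

Orientations are given as a rotation vector (axis times angle).
In Python, from plant import robot, read_camera, spotter gives the robot as it stands.
- The arm moves only by the tool arm_command, never from a script. Its arguments are lists of equal length, an entry for each row: "xyz": the shift along the world's x, y, z in cm, a list of three; "turn": the turn, a rotation vector about the world's x, y, z in rad, a list of three. A call has 1 to 12 rows; each row shifts and turns the commanded pose from where the row before left it; what a row does not reach is not made up. A row lasts 1/8 s, in which the tool goes at most 62.5 mm and 10.7 degrees, less where a joint would pass 70% of its speed; a pose out of reach is approached as far as the arm can. A call is refused whole if a number of a shift passes 6.25 or a number of a turn 0.188, either way. A call with a gripper value outside its range is refused whole. "gripper" is the finger opening in cm, from 0 to 9.3, set as the call begins (left out, the last holds). The fingers move at their own pace and stop on an object; "force" is the grip in N (left out, the last holds). Time passes only in rows, so rows that do not move let the fingers close. It gives the time, the measured TCP pose, the force and the opening at its end, in the units of the state.
- robot.read_state(): the state, without advancing time (a new reading comes with each control period).
- read_camera(name): name is "scene" or "top" or "wrist"; returns a dict with "frame" (384x512x3 uint8, red, green, blue), "z_map" (384x512 float32, m along the optical axis (not along the pixel's ray), 0 where there is no reading), "fx", "fy", "cx", "cy" (pixels), "eye" and "orientation" of the camera in the world. Camera axes: x right, y down, z forward; pixel columns grow to the right and rows downward; lengths in m; the calibration is good to about 2 mm. The wrist camera is an equidistant fisheye: a pixel r from the principal point sees the ray r / f radians off the axis. A picture is of the moment at which its call begins.
- robot.close_job(): hands the job in, once; it reports no verdict.
Trained networks look in a picture, given as the dict that the camera call returned (one of the last four; its "shot" number tells which), for a name from the list of things; names that differ only in an ending like _2 or _b are one class to them, and where a whole thing is asked for, a point or a joint stands for the part that bears it (a point fixed in the world has none). Each returns a list of dicts, best first, with "confidence" (0 to 1); they miss things now and then, are a little off and sometimes report something else, mostly with a low value. They report only what shows in the picture. A call takes as long as a camera call.
- spotter.masks_of(picture, query): "pixels" (384x512 bool, what is visible of it) and "centre" ([row, column] in pixels, amid what is visible of it).
The state is a dict: "t": time; "q": joint angles; "dq": joint speeds; "joint_torque": joint torques, N m; "tool_pos": TCP position; "orientation": TCP orientation; "force": force on the tool from outside, world axes, zero at the start; "wrist_torque": the same for the moment, N m; "opening": finger opening in m.
Only numpy, scipy, OpenCV 4.12 (cv2) and the standard library are available. Lean on these libraries where they do the work, as an engineer would, in place of code of your own. Each camera call takes 0.05 s, during which the arm holds its last target. There are 200 camera calls.

TASK

Start a coffee with your fingertips, without gripping anything: push the capsule drawer on the front of the black brewer fully home, then press the blue key on its top lightly, most of the way down, keep it down for about half a second, and let go of it. Leave the other keys, the cups, the sugar jar, the loose capsules and the spoon alone.

Things in the scene. Friction and masses are not known exactly. Their poses are not given: they have to be found in the camera images.
- brewer: Black capsule coffee machine, fixed. Origin: centre of its underside; x from its front (robot side) to its back, z up. Base 300 (x) x 240 (y) x 25 mm; a clear tank at the back. Its upper housing spans x -80 to +150 mm, 240 wide, flat top 200 mm above the counter, overhanging a steel drip grille at the front. Four keys stand in a row across the top at x = +50 mm; behind them a flat pale oblong display (not a key).
- drawer (a joint): How far the capsule drawer stands open, m: 0 fully home, 0.058 fully out; starts 30 to 55 mm out. It slides along the brewer's x axis with about 2.5 N of friction, stays where it is left and has a firm stop at 0 (no latch).
- drawer_face (a point): On the front face of the drawer's upright aluminium front panel (100 wide, 65 high, 12 mm thick, 137 to 202 mm above the counter), mid-width, 177 mm above the counter; moves with the drawer (home: 92 mm in front of the brewer's origin). x axis points into the machine: push that way to shut. Behind the panel a grey carrier with a copper capsule. Below it stands only the cup, rim 90 mm above the counter.
- key_red_top (a point): Centre of the top of the red round push key, 28 mm across, in a grey housing (44 mm across, 12 mm high) on the brewer's top; 224 mm above the counter when up, moves with the key. Keys stand 54 mm apart in a row, in an order that changes.
- key_red (a joint): Travel of the red key, m: 0 up, 0.008 fully down (bottomed); a spring (about 1.5 N to start, 5 N fully down) pushes it up again when let go.
- key_yellow_top (a point): Centre of the top of the yellow round push key, 28 mm across, in a grey housing (44 mm across, 12 mm high) on the brewer's top; 224 mm above the counter when up, moves with the key. Keys stand 54 mm apart in a row, in an order that changes.
- key_yellow (a joint): Travel of the yellow key, m: 0 up, 0.008 fully down (bottomed); a spring (about 1.5 N to start, 5 N fully down) pushes it up again when let go.
- key_green_top (a point): Centre of the top of the green round push key, 28 mm across, in a grey housing (44 mm across, 12 mm high) on the brewer's top; 224 mm above the counter when up, moves with the key. Keys stand 54 mm apart in a row, in an order that changes.
- key_green (a joint): Travel of the green key, m: 0 up, 0.008 fully down (bottomed); a spring (about 1.5 N to start, 5 N fully down) pushes it up again when let go.
- key_blue_top (a point): Centre of the top of the blue round push key, 28 mm across, in a grey housing (44 mm across, 12 mm high) on the brewer's top; 224 mm above the counter when up, moves with the key. Keys stand 54 mm apart in a row, in an order that changes.
- key_blue (a joint): Travel of the blue key, m: 0 up, 0.008 fully down (bottomed); a spring (about 1.5 N to start, 5 N fully down) pushes it up again when let go.
- cup: White espresso cup with handle, 62 mm across, 60 mm high, standing on the drip grille under the spout (underside 30 mm above the counter). Loose. Origin: centre of its underside.
- cup_a: White espresso cup with handle, 62 mm across, 60 mm high, loose on the black serving tray. Origin: centre of its underside.
- cup_b: Blue espresso cup with handle, 62 mm across, 60 mm high, loose on the black serving tray. Origin: centre of its underside.
- sugar_jar: Amber glass sugar jar with a steel cap, 72 mm across, 100 mm high, loose on the counter. Origin: centre of its underside.
- capsule_a: Copper coffee capsule, 37 mm across, 25 mm high, loose on the counter. Origin: centre of its underside.
- capsule_b: Green coffee capsule, 37 mm across, 25 mm high, loose on the counter. Origin: centre of its underside.
- spoon: Spoon with a wooden handle, 140 mm long, lying loose on the counter; origin in its middle part, x along it.
- tray: Black serving tray 260 (x) x 170 (y) mm with a 14 mm rim and a stack of white saucers (120 mm across, 58 mm high) at its +x end; fixed. Origin: centre of its underside.

How it is judged:
By the outcome, as a careful person would: the job done as asked, in the order asked, and still so for the second after the job is handed in, with the robot touching nothing.
It also fails if it takes over 40 s, if anything falls off the work surface, if the arm or the gripper's body presses on something with over 40 N, if the wrist force passes 120 N, or if a joint passes its speed limit or range.

## Working session

There is one attempt and no reset: what is moved stays moved. The work goes in short steps, Python scripts to look and compute and a tool call to move; the robot and the scene stay as the last step left them, time stands still between calls to the robot, and variables do not carry over. Pictures are saved under pics/ and viewed, about 8 in all and at most 12, crops included, and the job is handed in when it is done.

Besides the shell and the picture viewer there is one more tool, called after "Request:" as name(argument=value, ...), one argument or row to a line, values as JSON. arm_command: Moves the arm, as the interface text tells. Its arguments: {"type":"object","properties":{"xyz":{"type":"array","items":{"type":"array","items":{"type":"number"}}},"turn":{"type":"array","items":{"type":"array","items":{"type":"number"}}},"gripper":{"type":"number"},"force":{"type":"number"}},"required":["xyz","turn"]}

```bash
mkdir -p pics; cat > h.py <<'E'
import numpy as np, cv2
from scipy.spatial.transform import Rotation as R
from plant import robot, read_camera, spotter
def rot(o):
    o=np.array(o,float)
    return o if o.shape==(3,3) else (R.from_rotvec(o).as_matrix() if o.size==3 else R.from_quat(o).as_matrix())
def cloud(p):
    z=p["z_map"]; v,u=np.mgrid[:z.shape[0],:z.shape[1]]
    c=np.stack([(u-p["cx"])/p["fx"]*z,(v-p["cy"])/p["fy"]*z,z],-1)
    w=c@rot(p["orientation"]).T+np.array(p["eye"]); w[z==0]=np.nan; return w
def save(n,p): cv2.imwrite(f"pics/{n}.png",cv2.cvtColor(p["frame"],cv2.COLOR_RGB2BGR))
E
python3 - <<'E'
from h import *
s=robot.read_state(); print(s)
for n in("scene","top"):
    p=read_camera(n); save(n+"1",p); w=cloud(p)
    print(n,p["eye"],p["orientation"],p["fx"])
    for q in("brewer","drawer_face","key_blue_top","key_red_top","key_green_top","key_yellow_top","cup"):
        for d in spotter.masks_of(p,q)[:2]:
            m=d["pixels"]; a=w[m]
            print(q,round(d["confidence"],2),np.round(d["centre"]),m.sum(),np.round(np.nanmedian(a,0),4),np.round(np.nanpercentile(a,5,0),3),np.round(np.nanpercentile(a,95,0),3))
a=cv2.imread("pics/scene1.png");b=cv2.imread("pics/top1.png")
cv2.imwrite("pics/both.png",cv2.resize(np.vstack([a,b]),(800,1200))[:, :]) if 0 else cv2.imwrite("pics/both.png",cv2.resize(np.hstack([a,b]),(800,300)))
E
```

```text
{'t': 0.0, 'q': array([ 1.06061516e+00,  1.31172451e-01,  1.48925955e+00,  1.38624244e-05,
        1.52300957e+00, -8.53953233e-02]), 'dq': array([-0.00087931, -0.00097161,  0.00012788,  0.00115308, -0.00052789,
       -0.00071388]), 'joint_torque': array([-1.83708202e-03, -5.59809959e+01, -4.91773939e+01,  7.66518968e-02,
        3.49055976e-02, -1.60536720e-04]), 'tool_pos': array([0.24713976, 0.54649054, 0.40369124]), 'orientation': array([-6.62130277e-01, -3.07045418e+00,  2.76956938e-03]), 'force': array([-0.26323381, -0.7076864 , -0.60268718]), 'wrist_torque': array([ 0.00584412,  0.02999737, -0.0306222 ]), 'opening': 0.09290370615925214}
scene [1.90681991 0.26232817 1.27153045] [-1.58235618 -1.84155484  0.90353278] 488.7538182571033
brewer 0.85 [219. 273.] 6168 [0.7123 0.1013 0.185 ] [ 0.489 -0.022  0.029] [0.772 0.211 0.203]
drawer_face 0.68 [172. 285.] 260 [0.4657 0.1242 0.1886] [0.452 0.079 0.173] [0.488 0.166 0.203]
key_blue_top 0.63 [195. 275.] 42 [0.6451 0.1145 0.2214] [0.634 0.104 0.212] [0.655 0.124 0.226]
key_blue_top 0.59 [202. 375.] 364 [0.4425 0.473  0.0426] [0.399
[... 673 characters left out ...]
.15896132 -0.0600556 ] 359.91865209383644
brewer 0.74 [163. 230.] 8293 [0.588  0.0876 0.1995] [ 0.457 -0.018  0.026] [0.745 0.204 0.203]
drawer_face 0.71 [204. 222.] 569 [0.4787 0.1152 0.1828] [0.453 0.079 0.175] [0.507 0.153 0.203]
key_blue_top 0.45 [147. 224.] 88 [0.6388 0.1116 0.2236] [0.629 0.1   0.213] [0.652 0.123 0.227]
key_yellow_top 0.46 [141. 208.] 71 [0.6519 0.1647 0.2241] [0.641 0.154 0.221] [0.663 0.175 0.226]
key_yellow_top 0.33 [149. 245.] 63 [0.6279 0.0587 0.224 ] [0.619 0.05  0.22 ] [0.639 0.069 0.227]
cup 0.92 [220. 121.] 434 [0.4295 0.4778 0.0357] [0.405 0.438 0.009] [0.458 0.507 0.067]
cup 0.65 [221. 148.] 433 [0.4269 0.3805 0.0311] [0.399 0.35  0.009] [0.469 0.406 0.067]
```

View pics/scene1.png

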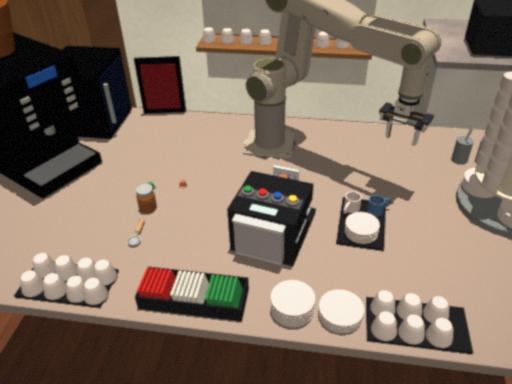

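View pics/top1.png

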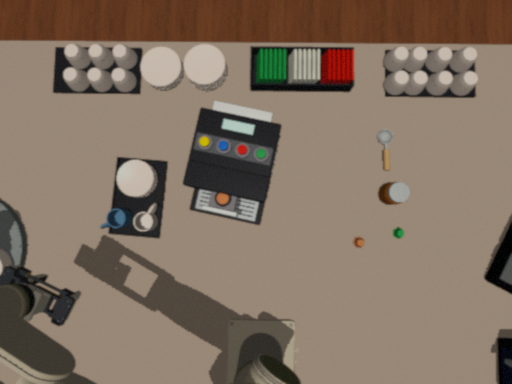

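The scene view is from behind the brewer. The top view shows the keys in the order yellow (204,141), blue (223,146), red (242,150), green (261,154), with the drawer open at about (222,200). Next I'll refine the key row and drawer front.

```bash
cat > m.py <<'E'
from h import *
def keys(n):
    p=read_camera(n); w=cloud(p); f=cv2.cvtColor(p["frame"],cv2.COLOR_RGB2HSV).astype(int)
    reg=(w[...,2]>.214)&(w[...,2]<.235)&(abs(w[...,0]-.64)<.1)&(abs(w[...,1]-.09)<.15)&(f[...,1]>110)&(f[...,2]>50)
    out={}
    for k,(a,b) in dict(red=(172,188),yellow=(20,35),green=(45,85),blue=(100,130)).items():
        h=f[...,0]; hh=np.where(h<8,h+180,h) if k=="red" else h
        m=reg&(hh>=a)&(hh<=b)
        if m.sum()<8: print(k,"none",m.sum()); continue
        q=w[m]; c=(q[:,:2].min(0)+q[:,:2].max(0))/2
        out[k]=np.r_[c,np.median(q[:,2])]; print(n,k,m.sum(),np.round(q.mean(0),4),np.round(out[k],4))
    return p,w,out
if __name__=="__main__":
  for n in("top","scene"):
    p,w,o=keys(n)
    if len(o)<4: continue
    P=np.array([o[k] for k in("yellow","blue","red","green")]); d=np.array([81,27,-27,-81])/1e3
    yv=(d@P[:,:2]); print("spacing",np.linalg.norm(yv)/(d@d)); yv/=np.linalg.norm(yv); xv=np.array([yv[1],-yv[0]])
    O=P[:,:2].mean(0)-.05*xv; print("yaw",np.degrees(np.arctan2(xv[1],xv[0])),"O",O)
    q=w.reshape(-1,3); l=np.c_[(q[:,:2]-O)@xv,(q[:,:2]-O)@yv,q[:,2]]
    s=l[(l[:,0]<-.085)&(l[:,0]>-.17)&(abs(l[:,1])<.045)&(l[:,2]>.19)&(l[:,2]<.21)]
    print("panel top",len(s),np.round(np.percentile(s,[2,50,98],axis=0),4))
E
python3 m.py
```

```text
top red 78 [0.6298 0.0593 0.2238] [0.6301 0.0601 0.224 ]
top yellow 77 [0.6512 0.1639 0.2234] [0.6512 0.164  0.2233]
top green 67 [0.6193 0.0067 0.2246] [0.6199 0.0059 0.2243]
top blue 69 [0.6409 0.1117 0.2243] [0.641  0.1118 0.2242]
spacing 0.9932399123049312
yaw -11.296811775978563 O [0.58650908 0.09521904]
panel top 164 [[-0.135  -0.0424  0.1901]
 [-0.128  -0.0009  0.2014]
 [-0.0882  0.0425  0.2056]]
scene red 45 [0.633  0.061  0.2224] [0.6328 0.0608 0.223 ]
scene yellow 44 [0.6556 0.1666 0.2235] [0.6543 0.1665 0.2238]
scene green 36 [0.6205 0.0076 0.2225] [0.6212 0.007  0.2222]
scene blue 40 [0.6428 0.1132 0.2226] [0.642  0.1138 0.2229]
spacing 1.004299510667735
yaw -11.542779177442352 O [0.5885709  0.09701598]
panel top 109 [[-0.1416 -0.0419  0.1906]
 [-0.1278  0.0013  0.1985]
 [-0.0932  0.0441  0.2065]]
```

Both views agree: the yaw is about -11.4°, the blue key is at (0.6415, 0.1125, 0.224), and the drawer is about 44 mm out. I'll move to a standoff in front of the panel with the fingers closed.

Request:
arm_command(
  xyz=[
    [1.9,-4.6,0],
    [1.9,-4.6,0],
    [1.9,-4.6,0],
    [1.9,-4.6,0],
    [1.9,-4.6,0],
    [1.9,-4.6,0],
    [1.9,-4.6,0],
    [1.9,-4.6,0],
    [1.7,-4.7,0],
    [0,0,0],
    [0,0,0],
  ],
  turn=[
    [0,0,0.025],
    [0,0,0.025],
    [0,0,0.025],
    [0,0,0.025],
    [0,0,0.025],
    [0,0,0.025],
    [0,0,0.025],
    [0,0,0.025],
    [0,0,0.025],
    [0,0,0],
    [0,0,0],
  ],
  gripper=0,
)

```text
t: 2.28
tool_pos: [0.4162, 0.1319, 0.4048]
orientation: [-0.315, -3.126, -0.001]
force: [0.9, 0.3, -0.6]
opening: 0.0005
```

```bash
python3 - <<'E'
from h import *
s=robot.read_state(); print(s["t"],s["tool_pos"],s["force"],s["opening"]); print(R.from_rotvec(s["orientation"]).as_matrix())
p=read_camera("wrist"); save("w1",p)
E
```

```text
2.275 [0.41618985 0.13189306 0.40483008] [ 0.89260983  0.27927446 -0.57270277] 0.0005259448609029834
[[-9.79869006e-01  1.99641504e-01  7.15771844e-06]
 [ 1.99641481e-01  9.79868875e-01  5.17359606e-04]
 [ 9.62728245e-05  5.08373621e-04 -9.99999866e-01]]
```

View pics/w1.png

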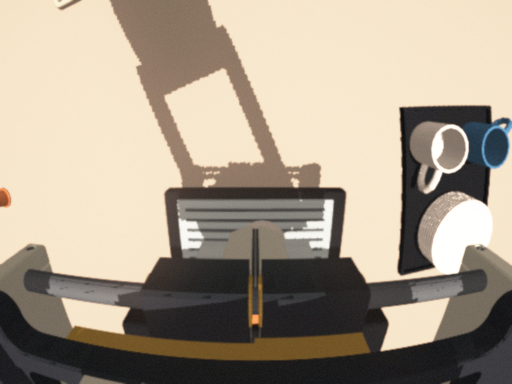

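The wrist view shows the closed fingers (255,290) in front of the brewer, with the grille and cup behind and clear counter below. I'll lower and approach.

Request:
arm_command(
  xyz=[
    [0,0,-2.7],
    [0,0,-2.7],
    [0.98,-0.2,0],
    [0.98,-0.2,0],
    [0.98,-0.2,0],
    [0.98,-0.2,0],
    [0.98,-0.2,0],
    [0,0,0],
  ],
  turn=[
    [0,0,0],
    [0,0,0],
    [0,0,0],
    [0,0,0],
    [0,0,0],
    [0,0,0],
    [0,0,0],
    [0,0,0],
  ],
)

```text
t: 3.32
tool_pos: [0.466, 0.1213, 0.3508]
orientation: [0.314, 3.125, -0.0]
force: [0.1, 0.2, -0.1]
opening: 0.0007
```

Request:
arm_command(
  xyz=[
    [0.78,-0.16,0],
    [0.78,-0.16,0],
    [0,0,0],
  ],
  turn=[
    [0,0,0],
    [0,0,0],
    [0,0,0],
  ],
)

```text
t: 3.7
tool_pos: [0.4814, 0.1183, 0.3506]
orientation: [0.314, 3.125, -0.0]
force: [0.1, -0.9, 0.8]
opening: 0.0004
```

Request:
arm_command(
  xyz=[
    [0.29,-0.06,0],
    [0.29,-0.06,0],
  ],
  turn=[
    [0,0,0],
    [0,0,0],
  ],
)

```text
t: 3.95
tool_pos: [0.4866, 0.1173, 0.3507]
orientation: [-0.313, -3.125, 0.0]
force: [-3.3, 0.2, 0.2]
opening: 0.0007
```

```bash
python3 - <<'E'
from h import *
s=robot.read_state(); print(s["t"],s["tool_pos"],s["force"])
p=read_camera("scene"); save("s2",p); t=read_camera("top"); save("t2",t)
a=p["frame"][120:290,200:340]; b=t["frame"][90:240,170:300]
im=np.hstack([cv2.resize(a,(400,480)),cv2.resize(b,(400,480))]); cv2.imwrite("pics/c2.png",im[...,::-1])
E
```

```text
3.95 [0.48661656 0.11729513 0.35065867] [-3.26944892  0.20928299  0.22249302]
```

View pics/c2.png

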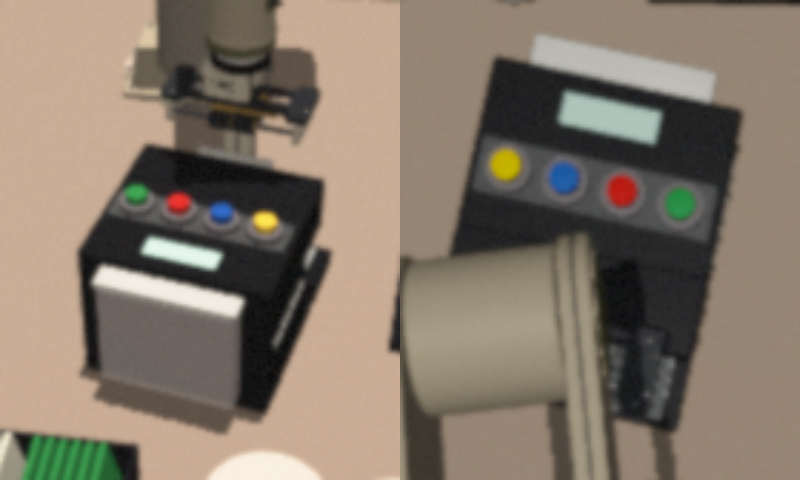

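The drawer is nearly flush with the housing and moving under about 3 N. I'll step on until the stop shows in the force.

Request:
arm_command(
  xyz=[
    [0.2,-0.04,0],
    [0.2,-0.04,0],
  ],
  turn=[
    [0,0,0],
    [0,0,0],
  ],
)

```text
t: 4.3
tool_pos: [0.4888, 0.117, 0.3506]
orientation: [-0.312, -3.119, 0.0]
force: [-28.5, 2.5, 17.4]
opening: 0.0004
```

Request:
arm_command(
  xyz=[
    [0.2,-0.04,0],
    [0.2,-0.04,0],
  ],
  turn=[
    [0,0,0],
    [0,0,0],
  ],
)

```text
t: 4.55
tool_pos: [0.4904, 0.1168, 0.3506]
orientation: [-0.309, -3.11, 0.0]
force: [-52.1, 4.8, 33.1]
opening: 0.0009
```

Firm stop reached (force climbs, and the tip matches the computed home). I'll back off and rise.

Request:
arm_command(
  xyz=[
    [-0.8,0.16,0],
    [-2,0.4,0],
    [-2,0.4,0],
    [0,0,3],
    [0,0,5],
    [0,0,2],
    [0,0,0],
  ],
  turn=[
    [0,0,0],
    [0,0,0],
    [0,0,0],
    [0,0,0],
    [0,0,0],
    [0,0,0],
    [0,0,0],
  ],
)

```text
t: 5.42
tool_pos: [0.4472, 0.1253, 0.4523]
orientation: [0.313, 3.122, 0.002]
force: [0.6, 0.9, -0.5]
opening: 0.0006
```

```bash
python3 - <<'E'
from m import *
s=robot.read_state(); print(s["t"],s["tool_pos"],s["force"]); print(R.from_rotvec(s["orientation"]).as_matrix()[:,2])
O=np.array([.5875,.096]);xv=np.array([.980,-.198]);yv=np.array([.198,.98])
for n in("top","scene"):
    p,w,o=keys(n); save(n+"3",p)
    q=w.reshape(-1,3); l=np.c_[(q[:,:2]-O)@xv,(q[:,:2]-O)@yv,q[:,2]]
    s=l[(l[:,0]<-.05)&(l[:,0]>-.17)&(abs(l[:,1])<.045)&(l[:,2]>.185)&(l[:,2]<.21)]
    print("panel top",len(s),np.round(np.percentile(s,[1,5,50,98],axis=0),4))
p=read_camera("wrist"); save("w3",p)
E
```

```text
5.425 [0.44715741 0.12533081 0.45226986] [ 0.60938882  0.89695996 -0.52261808]
[ 3.80559554e-03  5.79320543e-04 -9.99992591e-01]
top red 78 [0.6297 0.0593 0.2237] [0.6295 0.0602 0.2238]
top yellow 82 [0.6513 0.1645 0.223 ] [0.6532 0.1662 0.2239]
top green 67 [0.6193 0.0067 0.2247] [0.6198 0.0059 0.2245]
top blue 70 [0.641  0.1119 0.224 ] [0.642  0.1118 0.2238]
panel top 238 [[-0.092  -0.0443  0.1961]
 [-0.0899 -0.0429  0.1974]
 [-0.0685 -0.0229  0.2003]
 [-0.0506  0.0047  0.2047]]
scene red 42 [0.632  0.0609 0.2224] [0.63   0.0612 0.2228]
scene yellow 43 [0.6543 0.1666 0.2225] [0.6534 0.166  0.2226]
scene green 37 [0.6215 0.008  0.2232] [0.6242 0.007  0.2235]
scene blue 42 [0.6431 0.1137 0.2226] [0.6423 0.1139 0.2229]
panel top 195 [[-0.0951 -0.0444  0.1941]
 [-0.0901 -0.041   0.1951]
 [-0.0725 -0.0003  0.2001]
 [-0.0514  0.0431  0.2063]]
```

View pics/w3.png

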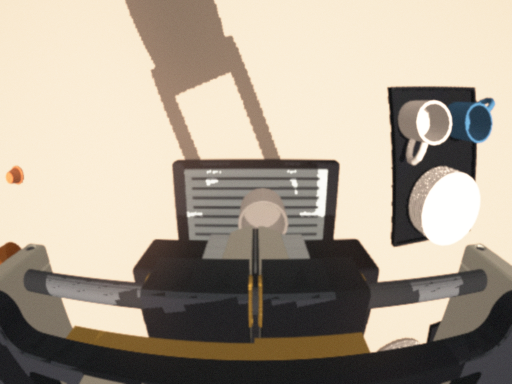

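The panel front now measures -0.092 m (home), and the panel sits flush in the wrist view at (255,250). Next, move above the blue key.

Request:
arm_command(
  xyz=[
    [4.8,-0.3,0],
    [4.8,-0.3,0],
    [4.9,-0.3,0],
    [4.9,-0.4,0],
    [0,0,-1.5],
    [0,0,-1.5],
    [0,0,0],
    [0,0,0],
  ],
  turn=[
    [0,0,0],
    [0,0,0],
    [0,0,0],
    [0,0,0],
    [0,0,0],
    [0,0,0],
    [0,0,0],
    [0,0,0],
  ],
)

```text
t: 6.58
tool_pos: [0.6398, 0.1125, 0.4217]
orientation: [0.312, 3.125, 0.0]
force: [-0.2, -0.8, -1.0]
opening: 0.0004
```

```bash
python3 - <<'E'
from m import *
s=robot.read_state(); print(s["t"],s["tool_pos"],s["force"]); M=R.from_rotvec(s["orientation"]).as_matrix();print("tip",s["tool_pos"]+.186*M[:,2])
p=read_camera("scene"); save("s4",p); a=p["frame"][130:240,210:340]
w=read_camera("wrist"); b=w["frame"]; save("w4",w)
im=np.vstack([cv2.resize(a,(520,300),interpolation=cv2.INTER_CUBIC),cv2.resize(b[:,:],(520,300))]); cv2.imwrite("pics/c4.png",im[...,::-1])
E
```

```text
6.575 [0.63984172 0.11253414 0.42171875] [-0.18053966 -0.79709403 -0.99509503]
tip [0.64003957 0.11255766 0.23571886]
```

View pics/c4.png

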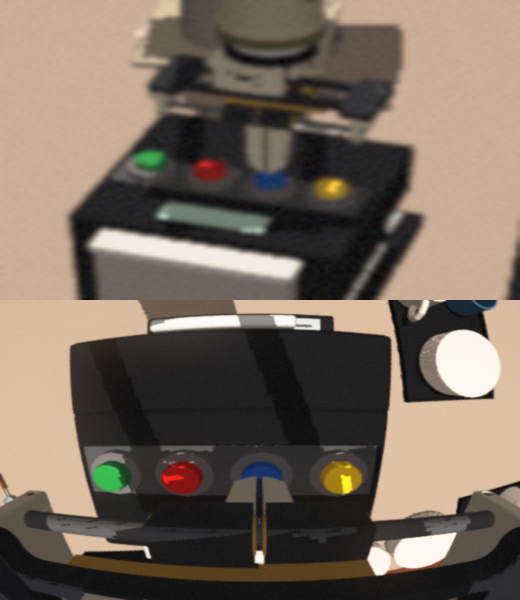

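The closed fingertips are centred over the blue key and clear of its neighbours. I'll probe for contact.

Request:
arm_command(
  xyz=[
    [0.1,0,-0.5],
    [0,0,-0.5],
    [0,0,0],
    [0,0,0],
  ],
  turn=[
    [0,0,0],
    [0,0,0],
    [0,0,0],
    [0,0,0],
  ],
)

```text
t: 7.18
tool_pos: [0.6416, 0.1123, 0.4107]
orientation: [-0.313, -3.126, 0.0]
force: [-0.6, 1.2, 0.2]
opening: 0.0006
```

Request:
arm_command(
  xyz=[
    [0,0,-0.1],
    [0,0,0],
  ],
  turn=[
    [0,0,0],
    [0,0,0],
  ],
)

```text
t: 7.42
tool_pos: [0.6417, 0.1123, 0.4099]
orientation: [0.313, 3.126, 0.0]
force: [-0.8, -0.0, 0.9]
opening: -0.0001
```

Request:
arm_command(
  xyz=[
    [0,0,-0.1],
    [0,0,0],
  ],
  turn=[
    [0,0,0],
    [0,0,0],
  ],
)

```text
t: 7.68
tool_pos: [0.6417, 0.1123, 0.4088]
orientation: [0.313, 3.126, 0.0]
force: [-0.5, -1.0, 2.1]
opening: 0.0006
```

```bash
cat > f.py <<'E'
from h import *
a=[]
for i in range(8):
    read_camera("top"); s=robot.read_state(); a.append(np.r_[s["force"][2],s["tool_pos"][2]])
a=np.array(a); print(s["t"],a.mean(0),a[:,0].std()/8**.5,a[:,0].round(1))
E
python3 f.py
```

```text
8.075 [1.50852638 0.40881616] 0.14559569729308428 [1.2 2.  1.1 1.6 1.4 2.3 1.2 1.3]
```

Request:
arm_command(
  xyz=[
    [0,0,0.3],
    [0,0,0],
  ],
  turn=[
    [0,0,0],
    [0,0,0],
  ],
)

```text
t: 8.32
tool_pos: [0.6417, 0.1123, 0.4119]
orientation: [0.313, 3.126, 0.0]
force: [-0.4, 0.1, -0.1]
opening: 0.0009
```

```bash
python3 f.py
```

```text
8.725 [-0.04583086  0.41150591] 0.18394860388505543 [ 0.3  0.1 -0.1  0.5 -0.1  0.3 -1.3 -0.1]
```

Request:
arm_command(
  xyz=[
    [0,0,-0.2],
    [0,0,0],
  ],
  turn=[
    [0,0,0],
    [0,0,0],
  ],
)

```text
t: 8.98
tool_pos: [0.6417, 0.1123, 0.4098]
orientation: [0.313, 3.126, 0.0]
force: [0.7, 0.4, 1.4]
opening: 0.0003
```

```bash
python3 f.py
```

```text
9.375 [1.56438282 0.40993432] 0.09740068446435152 [1.9 1.5 1.5 1.4 2.1 1.5 1.4 1.2]
```

Contact is at TCP z≈0.410. I'll press about 6.3 mm, check, then release.

Request:
arm_command(
  xyz=[
    [0,0,-0.32],
    [0,0,-0.31],
    [0,0,0],
    [0,0,0],
  ],
  turn=[
    [0,0,0],
    [0,0,0],
    [0,0,0],
    [0,0,0],
  ],
)

```text
t: 9.88
tool_pos: [0.6417, 0.1123, 0.4038]
orientation: [0.313, 3.126, 0.0]
force: [0.3, 0.1, 3.9]
opening: 0.0004
```

Request:
arm_command(
  xyz=[
    [0,0,0],
    [0,0,0],
  ],
  turn=[
    [0,0,0],
    [0,0,0],
  ],
)

```text
t: 10.12
tool_pos: [0.6417, 0.1123, 0.4036]
orientation: [0.313, 3.126, 0.0]
force: [0.5, -0.7, 4.0]
opening: 0.0003
```

Request:
arm_command(
  xyz=[
    [0,0,1.5],
    [0,0,3],
    [0,0,4],
    [0,0,4],
    [-3,0,0],
    [-5,0.5,0],
    [-5,0.5,0],
    [-5,0.5,0],
    [0,0,0],
    [0,0,0],
  ],
  turn=[
    [0,0,0],
    [0,0,0],
    [0,0,0],
    [0,0,0],
    [0,0,0],
    [0,0,0],
    [0,0,0],
    [0,0,0],
    [0,0,0],
    [0,0,0],
  ],
)

```text
t: 11.38
tool_pos: [0.4617, 0.1273, 0.5291]
orientation: [0.313, 3.125, 0.0]
force: [0.5, -0.1, 0.4]
opening: 0.0004
```

```bash
python3 - <<'E'
from m import *
s=robot.read_state(); print(s["t"],s["tool_pos"],s["force"])
O=np.array([.5875,.096]);xv=np.array([.980,-.198]);yv=np.array([.198,.98])
for n in("top","scene"):
    p,w,o=keys(n); save(n+"5",p)
    q=w.reshape(-1,3); l=np.c_[(q[:,:2]-O)@xv,(q[:,:2]-O)@yv,q[:,2]]
    s=l[(l[:,0]<-.05)&(l[:,0]>-.17)&(abs(l[:,1])<.045)&(l[:,2]>.185)&(l[:,2]<.21)]
    print("panel",len(s),np.round(np.percentile(s[:,0],[1,5,50]),4))
E
```

```text
11.375 [0.46174634 0.12726482 0.52907643] [ 0.53249136 -0.06004785  0.40231545]
top red 76 [0.6296 0.0592 0.2237] [0.6298 0.06   0.224 ]
top yellow 82 [0.6511 0.1644 0.2237] [0.6533 0.1658 0.224 ]
top green 68 [0.6195 0.0065 0.2242] [0.62   0.0059 0.2242]
top blue 70 [0.6409 0.1118 0.2242] [0.6411 0.1117 0.2242]
panel 283 [-0.0902 -0.0882 -0.0684]
scene red 44 [0.633  0.0613 0.2228] [0.634  0.0614 0.2228]
scene yellow 46 [0.6547 0.1665 0.2221] [0.654  0.1665 0.2224]
scene green 37 [0.6218 0.0081 0.2235] [0.6216 0.0079 0.2236]
scene blue 42 [0.643  0.1137 0.2225] [0.6408 0.1138 0.2233]
panel 193 [-0.0954 -0.0919 -0.0731]
```

View pics/scene5.png

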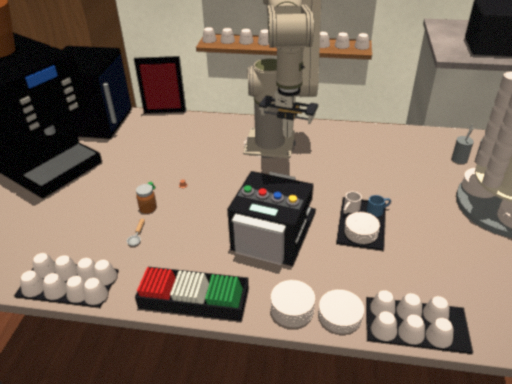

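The arm is clear, all four keys are up, the drawer is home, and everything else is where it was.

```bash
python3 -c "
from h import *
print(robot.close_job())"
```

```text
the job is handed in; nothing more can be done
None
```

I pushed the capsule drawer home with the closed fingertips, then pressed and released the blue key. The job was handed in at about 11.5 s.

- **Drawer:** It started about 44 mm out. I pushed until it met its firm stop, which reached about 62 N in all at the wrist, against the 120 N limit. The panel front then measured 90 to 95 mm in front of the brewer's origin (home is 92 mm), and it was still there after the key press.
- **Blue key:** I pressed it about 6.3 of its 8 mm and held it for roughly half a second. The force was about 4 N, which fits the spring short of the bottom.
- **Earlier touches:** Before the press, I touched the key lightly twice to find contact, about 1.5 N and at most about 1 mm of travel. I released fully after the first; the second led straight into the press.
- **Last check:** All four key tops measured 222 to 224 mm high, so they are all up. In the last scene picture the sugar jar, loose capsules, spoon and tray cups were where they started. The cup under the spout is hidden in that picture; I last saw it standing on the grille after the drawer push. The arm was clear of everything.

No check failed. The force readings had about 0.5 to 1 N of noise, so the press depth is good to about ±0.5 mm.

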